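# Hold a batten offcut on the sawing board for the cut

## Robot

A 7-joint arm with a two-finger parallel gripper is mounted at the origin on the work surface. World frame = base frame: x ahead of the robot, y to its left, z up, the work surface at z = 0. Lengths are in m, angles in rad, forces in N, time in s.
With the tool pointing down it reaches from about 0.425 to 0.875 m from the base axis. Payload 4.7 kg.
Tool frame: the origin (TCP) lies between the finger pads, 19 mm behind the fingertips; this is the grasp point; z points along the fingers, y is the line along which they close (so a half turn about z gives the same grasp; the last joint's range is limited). The gripper opens to 85 mm and grips with 20 to 120 N. Pads are 22 mm wide; open, the fingers measure 114 mm over their backs; the gripper's body (76 mm by 85 mm) begins 54 mm behind the grasp point. The pads swing forward as they close: fully open they stand 13 mm farther back than shut.
Start: joints at [1.21, 0.321, -0.07, 1.45, 0.023, 1.371, -0.057], TCP at [0.238, -0.605, 0.25] pointing down, gripper open.
Joint ranges: [-2.86, 2.86], [-0.3, 2.09], [-1.38, 1.24], [0.06, 2.45], [-1.56, 4.7], [0.09, 2.05], [-2.69, 2.69]. Speed limits (rad/s): [2.57, 2.57, 3.14, 3.14, 3.14, 3.14, 3.14].

## Interface

Orientations are given as a rotation vector (axis times angle).
In Python, from rig import manip gives the robot as it stands.
- The arm moves only by the shell command python3 -m creep 'ROWS' [OPENING]. ROWS is JSON, a list of rows, each a list of 4 numbers: the shift along the tool's x, y, z in cm, then the turn about the tool's z in rad. In form: [[tx, ty, tz, yaw], ...]. A call has 1 to 10 rows; each row is the pose to reach, as a shift and turn from the pose commanded when the call began, along the tool's axes at that moment; what a row does not reach only later rows make up. A row lasts 1/8 s, in which the tool goes at most 62.5 mm and 10.7 degrees, less where a joint would pass 70% of its speed; a pose out of reach is approached as far as the arm can. A call with a gripper value outside its range is refused whole. OPENING is the opening, from 0 (shut) to 1 (fully open), set as the call begins (- or left out, the last holds). The fingers move at their own pace and stop on an object; the grip force is fixed at half the most. Time passes only in rows, so rows that repeat a pose let the fingers close. It gives the time, the measured TCP pose, the force, the opening and the grip force at its end, in the units of the state.
- manip.read_state(): the state, without advancing time (a new reading comes with each control period).
- manip.snapshot(name): name is "scene" or "side" or "wrist"; returns the picture (480x640x3 uint8, blue, green, red); there is no depth.
- manip.camera_model(name): a dict with "camera_matrix" (3x3 intrinsics, pixels), "R" (3x3) and "t" (3): a world point X has camera coordinates R X + t; the wrist camera has in their place "T_tool_cam" (4x4, takes a point from camera to tool coordinates, whose origin is the TCP and whose axes are the flange's). Camera axes: x right, y down, z forward; pixel columns grow to the right and rows downward; lengths in m; the calibration is good to about 2 mm. A picture is of the moment at which its call begins: read the wrist's pose just before it. camera_model takes no time and is no camera call.
- manip.hand_in(): hands the job in; it is judged then, once.
The state is a dict: "t": time; "joints": joint angles; "joint_vel": joint speeds; "effort": joint torques, N m; "eef_pos": TCP position; "ee_rot": TCP orientation; "wrist_force": force on the tool from outside, world axes, zero at the start; "wrist_torque": the same for the moment, N m; "opening": opening from 0.0 (shut) to 1.0 (fully open); "finger_force": force on a finger pad.
Only numpy, scipy, OpenCV 4.12 (cv2) and the standard library are available. Lean on these libraries where they do the work, as an engineer would, in place of code of your own. Each camera call takes 0.05 s, during which the arm holds its last target. There are 200 camera calls.

## Task

Get the longer of the two batten offcuts ready for sawing: lay it lengthwise along the fence of the sawing board, flat on the base and with one end butted against the stop block. Then with one steady diagonal push, forwards into the fence and down onto the base, from the stop block's side of the saw slot, hold it firmly there, and finish while still pushing so that it can be sawn; leave the other things on the bench alone.

Things in the scene. Friction and masses are not known exactly. Their poses are not given: they have to be found in the camera images.
- offcut_long: The workpiece: a straight softwood batten offcut, 240 mm long, 38 x 38 mm square, about 0.18 kg, lying on the bench beside the short one (either may be on the left). Origin: centre of its underside as it lies at the start; x along its length, z up. Any long face may go down and either end may go to the stop.
- offcut_long_center (a point): The middle of the long offcut's solid (120 mm from each end, 19 mm from each long face), same axes as the offcut.
- offcut_short: The other batten offcut, also 38 x 38 mm but only 130 mm long, lying on the bench; not needed. Origin: centre of its underside, x along its length.
- saw_board: The sawing board: a wooden bench hook screwed to the bench, a flat base with a fence along its far edge. Origin: centre of the base's underside, on the bench top (z = 0). x points level towards the fence, square to it (away from the robot; the board is turned up to 0.25 rad either way), y along the fence to the left, z up.
- board_base: The flat base of the sawing board, 180 mm (x) by 340 mm (y), 18 mm thick, so its top is 18 mm above the bench; same origin and axes as the sawing board. Fixed and rigid. Wood slides on wood with a friction coefficient of about 0.5 to 0.7.
- fence: The fence of the sawing board (same origin and axes): an upright wooden rail on the base along its far edge. Working face at x = +68 mm, facing the robot; 22 mm thick; top 45 mm above the base (63 mm above the bench); 340 mm long, unbroken but for the saw slot. Fixed and rigid.
- saw_slot (a point): The saw slot: a 4 mm gap through the fence, with a dark kerf line across the base, at y = -70 mm of the sawing board. The point lies in the fence's working face at the base's top. The stop block is on the +y (left) side of it.
- stop_block: Length stop: a wooden block clamped on the fence by a steel strap and screw, rigid, 145 to 205 mm left of the slot. Origin: on the base's top, in the plane of the fence's working face and of the face the work butts against; axes as the board. It spans x -74 to 0, y 0 to +38 mm, 51 mm high. Home, the long offcut's middle is at x -19, y -120, z +19 mm from here.
- ceiling_box: A round blue plastic electrical box, open on top, 102 mm across, 57 mm high, with two side lugs; bystander beyond the offcuts. Origin: centre of its underside.
- screwdriver: A 200 mm screwdriver lying on the bench beyond the offcuts; bystander. Origin: on the bench, under its middle; x towards its tip.
- saw: A back saw lying flat on the bench beyond the sawing board, about 365 mm long and 100 mm wide; bystander. Origin: on the bench, under the blade 50 mm from the handle's end of it; x towards the blade's toe.
Not all that is in view belongs to the job. What is shaped like the offcut_long but orange is not meant.

How it is judged:
On the way:
1. the long offcut is laid flat on the base of the sawing board, in front of the fence (z of offcut_long_center in the frame of saw_board between 0.034 and 0.04 m and x of offcut_long_center in the frame of saw_board between -0.06 and 0.053 m and y of offcut_long_center in the frame of saw_board between -0.12 and 0.06 m and angle between the x axis of offcut_long and the y axis of saw_board, either way round below 0.3 rad and contact force between offcut_long and board_base above 0.7 N), for 0.2 s.
At the end, for the whole second after the job is handed in: Long offcut along the fence (0.03 rad), within 3 mm of touching it, within 2.5 mm of the base and 3.5 mm of the stop, still; fingers press it with over 4 N, TCP on the stop's side of the slot, so that it bears on the fence with over 3 N and on the base with over 5 N, and goes on so (angle between the x axis of offcut_long and the y axis of saw_board, either way round below 0.03 rad and x of offcut_long_center in the frame of saw_board between 0.046 and 0.052 m and z of offcut_long_center in the frame of saw_board between 0.0345 and 0.0395 m and y of offcut_long_center in the frame of stop_block between -0.1235 and -0.117 m and contact force between offcut_long and fence above 3 N and contact force between offcut_long and board_base above 5 N and contact force between the fingers and offcut_long above 4 N and y of the grasp point in the frame of saw_board above -0.07 m and linear speed of offcut_long below 0.02 m/s); the arm keeps its last pose, push and grip.
It fails at once if the short offcut, the blue box, the screwdriver or the saw is moved by more than 20 mm (distance of any of offcut_short, ceiling_box, screwdriver, saw from where it was at the start of the episode above 0.02 m).
It also fails if it takes over 45 s, if anything falls off the work surface, if the arm or the gripper's body presses on something with over 40 N, if the wrist force passes 120 N, or if a joint passes its speed limit or range.

## Working session

There is one attempt and no reset: what is moved stays moved. The work goes in short steps, Python scripts to look and compute and a shell command to move; the robot and the scene stay as the last step left them, time stands still between calls to the robot, and variables do not carry over. Pictures are saved under pics/ and viewed, at most 10 in all, crops included, and the job is handed in when it is done.

```bash
mkdir -p pics; python3 - <<'E'
from rig import manip
import cv2
for n in ("scene","side"):
    cv2.imwrite(f"pics/{n}0.png",manip.snapshot(n)); 
s=manip.read_state();print({k:s[k] for k in("t","eef_pos","ee_rot","opening","wrist_force")})
for n in ("scene","side","wrist"): print(n,manip.camera_model(n))
E
```

```text
{'t': 0.1, 'eef_pos': array([ 0.23772521, -0.60447834,  0.2490372 ]), 'ee_rot': array([-3.08495129e+00, -5.84999035e-01,  6.62551313e-04]), 'opening': 1.0005220530002177, 'wrist_force': array([-0.72204837,  0.30426724,  0.04638913])}
scene {'camera_matrix': array([[615.39863506,   0.        , 323.96506771],
       [  0.        , 615.39863506, 245.40251795],
       [  0.        ,   0.        ,   1.        ]]), 'R': array([[ 0.35935398,  0.93319641, -0.00303002],
       [ 0.77637449, -0.30076362, -0.55388077],
       [-0.51779086,  0.19668682, -0.83259049]]), 't': array([-0.13931759, -0.42063429,  1.65230057])}
side {'camera_matrix': array([[505.59687317,   0.        , 315.73379436],
       [  0.        , 505.59687317, 240.09509104],
       [  0.        ,   0.        ,   1.        ]]), 'R': array([[ 0.99281337, -0.11913547,  0.01132921],
       [-0.0788551 , -0.72245879, -0.68690259],
       [ 0.09001935,  0.68107271, -0.72666119]]), 't': array([-0.57484702,  0.02025258,  1.04964553])}
wrist {'camera_matrix': array([[333.40509248,   0.        , 319.43445339],
       [  0.        , 333.40509248, 238.9540984 ],
       [  0.        ,   0.        ,   1.        ]]), 'T_tool_cam': array([[-2.51579951e-04, -9.53143486e-01, -3.02518482e-01,
         7.67939346e-02],
       [ 9.99998424e-01, -7.71458186e-04,  1.59901236e-03,
        -6.32713451e-04],
       [-1.75746857e-03, -3.02517603e-01,  9.53142178e-01,
        -1.23926193e-01],
       [ 0.00000000e+00,  0.00000000e+00,  0.00000000e+00,
         1.00000000e+00]])}
```

View pics/scene0.png

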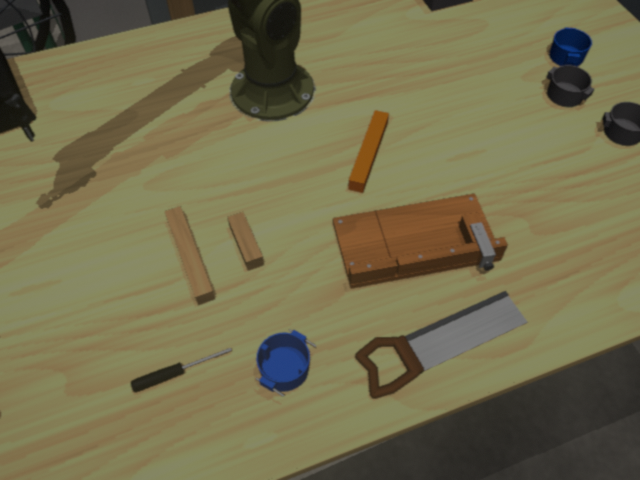

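View pics/side0.png

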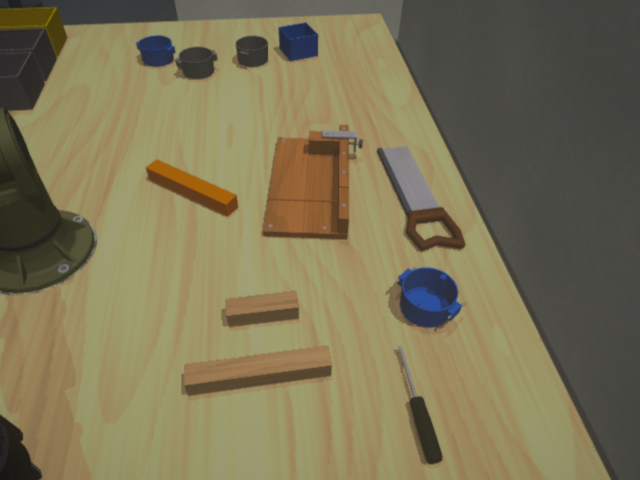

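```bash
python3 - <<'E'
import cv2
a=cv2.imread("pics/scene0.png");b=cv2.imread("pics/side0.png")
r=lambda i,x,y,w,h:cv2.resize(i[y:y+h,x:x+w],None,fx=4,fy=4,interpolation=cv2.INTER_CUBIC)
cv2.imwrite("pics/c1.png",r(a,325,185,195,105))
cv2.imwrite("pics/c2.png",cv2.hconcat([r(a,155,200,65,110),r(b,255,120,120,110)]))
E
```

```text
(no output)
```

View pics/c1.png

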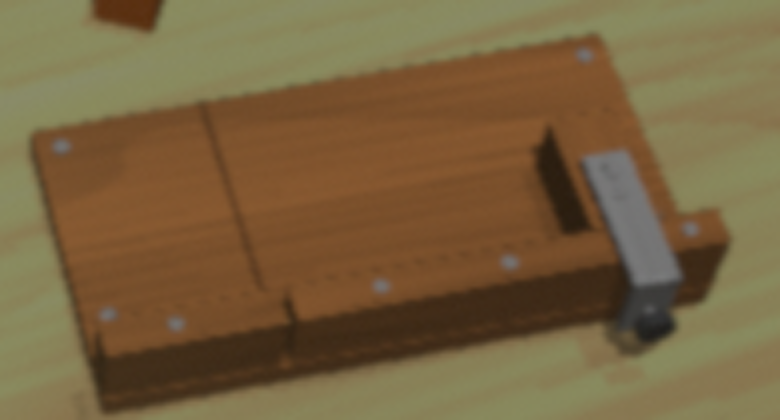

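View pics/c2.png

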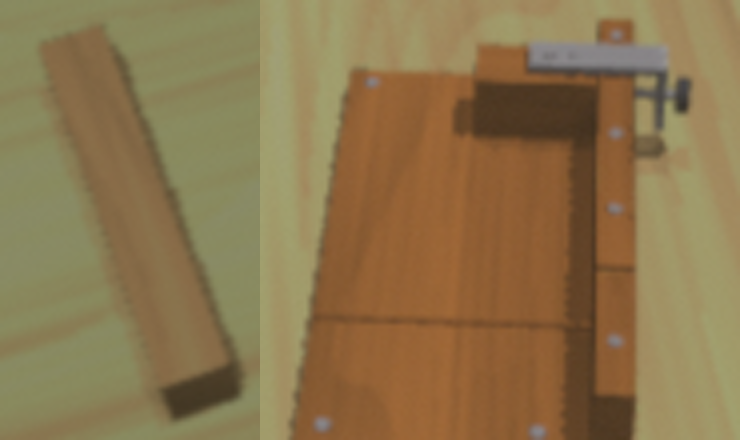

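```bash
cat > h.py <<'E'
import numpy as np,cv2
from rig import manip
from scipy.optimize import least_squares
from scipy.spatial.transform import Rotation as Ro
def T2(p,q):
    c,s=np.cos(p[2]),np.sin(p[2]);q=np.atleast_2d(q)
    return np.c_[p[0]+c*q[:,0]-s*q[:,1],p[1]+s*q[:,0]+c*q[:,1],q[:,2]]
def proj(n,X,s=None):
    m=manip.camera_model(n)
    if n=="wrist":
        Y=Ro.from_rotvec(s["ee_rot"]).inv().apply(X-s["eef_pos"])
        T=m["T_tool_cam"];c=(Y-T[:3,3])@T[:3,:3]
    else: c=X@m["R"].T+m["t"]
    u=c@m["camera_matrix"].T
    return u[:,:2]/u[:,2:]
E
python3 - <<'E'
from h import *
cs=lambda a:(np.array(a)+.5)/4-.5+[325,185]
cd=lambda a:(np.array(a)-[260,0]+.5)/4-.5+[255,120]
def SC(ys): return np.array([[-.09,-.17,.018],[-.09,.17,.018],[.09,-.17,.063],[.09,.17,.063],[.068,.17,.063],[.09,-.17,0],[.09,-.07,.063],[-.09,-.07,.018],[-.006,ys,.069]])
sc=cs([[33,132],[600,36],[104,357],[728,242],[718,210],[103,410],[293,322],[205,103],[549,127]])
def SD(ys): return np.array([[-.09,.17,.018],[.068,.17,.063],[.09,.17,.063],[.068,-.07,.063],[.09,-.07,.063],[-.006,ys,.069],[.068,ys,.069],[-.09,-.07,.018],[.068,-.17,.063],[.09,-.17,.063]])
sd=cd([[352,70],[598,20],[635,20],[597,268],[634,269],[475,82],[596,85],[313,319],[597,395],[634,397]])
f=lambda p,o=(0,1):np.concatenate([x for i,x in enumerate([proj("scene",T2(p,SC(p[3])))-sc,proj("side",T2(p,SD(p[3])))-sd]) if i in o])
for o in((0,),(1,),(0,1)):
    r=least_squares(lambda p:f(p,o).ravel(),[.6,.0,0,.1],loss="soft_l1");print(o,r.x.round(4));print(np.abs(f(r.x,o)).max(1).round(1))
q=np.array([[40,44],[103,26],[160,390],[236,365]]);po=(q+.5)/4-.5+[155,200]
C=np.array([[-.12,-.019,.038],[-.12,.019,.038],[.12,-.019,.038],[.12,.019,.038]])
g=lambda p:proj("scene",T2(p,C))-po
r=least_squares(lambda p:g(p).ravel(),[.5,-.4,0]);print("off",r.x.round(4),g(r.x).round(1).tolist())
s=manip.read_state();print(Ro.from_rotvec(s["ee_rot"]).as_matrix().round(3).tolist())
E
```

```text
(0,) [ 0.5849  0.1418 -0.1658  0.0987]
[0.7 0.7 0.1 1.6 0.4 1.9 0.2 0.8 2.8]
(1,) [ 0.5796  0.14   -0.1592  0.0898]
[0.4 0.6 0.3 0.3 0.5 0.1 0.6 0.4 0.7 0.8]
(0, 1) [ 0.5818  0.1417 -0.1634  0.0918]
[1.3 1.5 1.1 0.8 1.1 1.2 0.9 1.5 4.  0.8 1.3 0.9 0.5 1.3 1.1 1.6 0.6 0.4
 1.4]
off [ 0.4487 -0.3373  0.039 ] [[-0.3, 0.3], [0.3, -0.6], [0.6, 0.2], [-0.6, 0.0]]
[[0.931, 0.366, -0.001], [0.366, -0.931, 0.002], [-0.0, -0.002, -1.0]]
```

```bash
python3 -m creep '[[29.4,-17.1,0,0.336],[29.4,-17.1,0,0.336],[29.4,-17.1,0,0.336],[29.4,-17.1,0,0.336],[29.4,-17.1,0,0.336],[29.4,-17.1,0,0.336],[29.4,-17.1,0,0.336],[29.4,-17.1,0,0.336]]' 0.75
python3 - <<'E'
from h import *
import json
s=manip.read_state();im=manip.snapshot("wrist");cv2.imwrite("pics/w1.png",im)
print(s["t"],s["eef_pos"],s["ee_rot"],s["opening"])
json.dump({k:list(s[k]) for k in("eef_pos","ee_rot")},open("s1.json","w"))
C=np.array([[-.12,-.019,.038],[-.12,.019,.038],[.12,-.019,.038],[.12,.019,.038]])
print(proj("wrist",T2([.4487,-.3373,.039],C),s).round(0).tolist())
E
```

```text
t: 1.1
eef_pos: [0.4478, -0.3394, 0.2497]
ee_rot: [3.141, 0.058, -0.002]
wrist_force: [-0.1, -1.8, -0.8]
opening: 0.748
finger_force: 0.0
1.1 [ 0.44780475 -0.33943134  0.24967164] [ 3.14052604e+00  5.83113708e-02 -1.83445239e-03] 0.747721487703118
[[334.0, 314.0], [301.0, 314.0], [337.0, 82.0], [296.0, 82.0]]
```

View pics/w1.png

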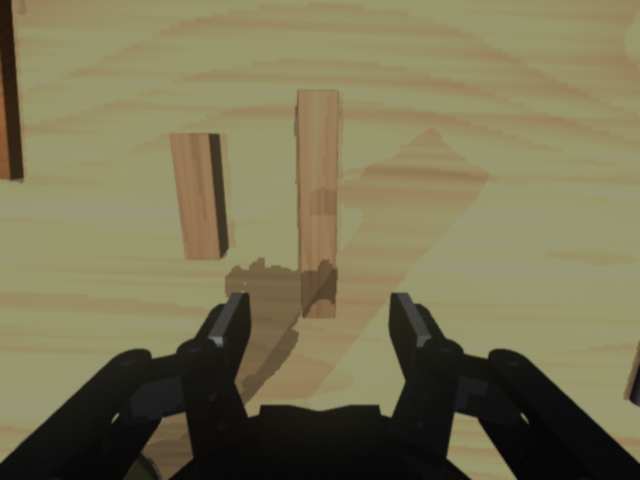

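```bash
python3 - <<'E'
from h import *
import json
s={k:np.array(v) for k,v in json.load(open("s1.json")).items()}
C=np.array([[-.12,-.019,.038],[-.12,.019,.038],[.12,-.019,.038],[.12,.019,.038]])
po=np.array([[336,317],[301,317],[339,90],[297,90]])
g=lambda p:proj("wrist",T2(p,C),s)-po
r=least_squares(lambda p:g(p).ravel(),[.45,-.34,0.04]);print("off",r.x.round(4),g(r.x).round(1).tolist())
R=Ro.from_rotvec(s["ee_rot"])
print("tool shift cm",R.inv().apply(np.r_[r.x[:2],.021]-s["eef_pos"])*100, "toolx yaw",np.arctan2(*R.as_matrix()[[1,0],0]))
E
```

```text
off [ 0.443  -0.3386  0.0379] [[-0.9, 1.1], [0.9, 1.1], [-0.4, -0.8], [0.4, -0.7]]
tool shift cm [-0.45356453 -0.10841073 22.86766191] toolx yaw 0.037130216696954224
```

```bash
python3 -m creep '[[-0.45,-0.1,5,0],[-0.45,-0.1,11,0],[-0.45,-0.1,16,0],[-0.45,-0.1,20,0],[-0.45,-0.1,22.3,0],[-0.45,-0.1,22.3,0]]' 0.72 && python3 -m creep '[[0,0,0,0],[0,0,0,0],[0,0,0,0],[0,0,0,0],[0,0,0,0],[0,0,0,0]]' 0.0
```

```text
t: 1.9
eef_pos: [0.4418, -0.3379, 0.0249]
ee_rot: [-3.139, -0.056, 0.006]
wrist_force: [0.1, 0.0, -0.5]
opening: 0.718
finger_force: 0.0
t: 2.65
eef_pos: [0.4452, -0.3385, 0.0287]
ee_rot: [3.139, 0.06, 0.003]
wrist_force: [-0.7, -0.8, 5.7]
opening: 0.43
finger_force: 62.4
```

```bash
python3 -m creep '[[0,0,-3,0],[0,0,-8,0],[0,0,-12,0],[0,0,-12,0]]' && python3 -m creep '[[2,-5,0,-0.17],[4,-10,0,-0.34],[6,-15,0,-0.51],[8,-20,0,-0.68],[10,-26,0,-0.85],[12,-31,0,-1.02],[14,-37,0,-1.19],[16,-42.9,0,-1.373],[16,-42.9,0,-1.373],[16,-42.9,0,-1.373]]'
python3 - <<'E'
from h import *
s=manip.read_state();im=manip.snapshot("wrist");a=manip.snapshot("side")
cv2.imwrite("pics/m2.png",cv2.hconcat([cv2.resize(im,(400,300)),cv2.resize(a[60:285,200:500],(400,300))]))
R=Ro.from_rotvec(s["ee_rot"]);print(s["eef_pos"],np.arctan2(*R.as_matrix()[[1,0],0]),s["wrist_force"],R.as_matrix()[:,2])
E
```

```text
t: 3.15
eef_pos: [0.4464, -0.3385, 0.1507]
ee_rot: [3.136, 0.061, 0.009]
wrist_force: [0.0, 0.2, -1.7]
opening: 0.435
finger_force: 61.6
t: 4.4
eef_pos: [0.5866, 0.0972, 0.1453]
ee_rot: [-2.39, -2.037, 0.004]
wrist_force: [0.5, -0.8, -1.5]
opening: 0.429
finger_force: 61.4
[0.58656746 0.09722947 0.1453343 ] 1.4119755589643472 [ 0.48906483 -0.81707906 -1.45531527] [-2.91490455e-03 -7.96885654e-04 -9.99995434e-01]
```

View pics/m2.png

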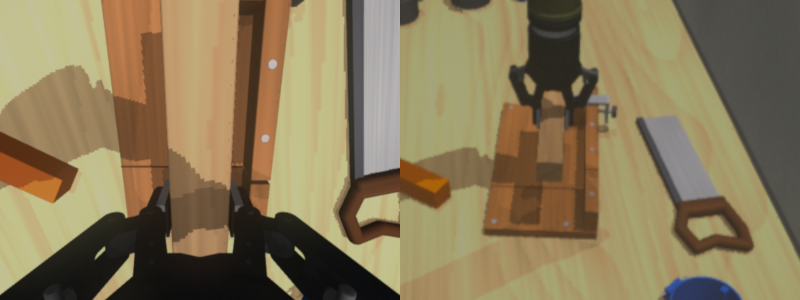

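```bash
python3 - <<'E'
from h import *
s=manip.read_state()
for p in([.5796,.14,-.1592],[.5818,.1417,-.1634]):
    print(proj("wrist",T2(p,[[.068,-.07,.063],[.09,-.07,.063],[-.09,-.07,.018],[-.09,.17,.018],[.09,.17,.063],[-.006,.09,.069],[.068,.09,.069]]),s).round(0).tolist())
C=np.array([[-.12,-.019,0.157-.004-.019],[0,0,.12]])
im=cv2.imread("pics/m2.png")
E
```

```text
[[399.0, 292.0], [431.0, 292.0], [193.0, 268.0], [144.0, -106.0], [482.0, -173.0], [281.0, 22.0], [423.0, 21.0]]
[[401.0, 290.0], [434.0, 290.0], [194.0, 265.0], [148.0, -111.0], [488.0, -178.0], [286.0, 17.0], [428.0, 17.0]]
```

```bash
python3 -m creep '[[0,0,3,0],[0,0,6,0],[0,0,8,0],[0,0,8.8,0],[0,0,9.3,0],[0,0,9.3,0],[0,0,9.3,0]]' && python3 -m creep '[[0,0,0.3,0],[0,0,0.3,0],[0,0,0.6,0],[0,0,0.6,0],[0,0,0.6,0]]'
```

```text
t: 5.38
eef_pos: [0.5882, 0.0978, 0.0548]
ee_rot: [2.39, 2.038, 0.002]
wrist_force: [0.2, 1.0, -1.6]
opening: 0.438
finger_force: 61.5
t: 6.0
eef_pos: [0.5876, 0.0976, 0.0479]
ee_rot: [-2.391, -2.038, 0.0]
wrist_force: [-0.9, -0.1, -2.0]
opening: 0.431
finger_force: 61.5
```

```bash
python3 -m creep '[[0,0,0.1,0],[0,0,0.2,0],[0,0,0.2,0],[0,0,0.2,0]]'; python3 -m creep '[[0,0,0.1,0],[0,0,0.2,0],[0,0,0.2,0],[0,0,0.2,0]]'
```

```text
t: 6.5
eef_pos: [0.5877, 0.0976, 0.0467]
ee_rot: [2.391, 2.038, -0.0]
wrist_force: [-3.3, -1.1, 5.2]
opening: 0.436
finger_force: 62.1
t: 7.0
eef_pos: [0.5877, 0.0975, 0.0467]
ee_rot: [2.39, 2.037, -0.001]
wrist_force: [-8.2, -3.0, 18.3]
opening: 0.432
finger_force: 64.1
```

```bash
python3 -m creep '[[0,0,-0.15,0],[0.3,0,-0.15,0],[0.6,0,-0.15,0],[0.9,0,-0.15,0],[0.9,0,-0.15,0],[0.9,0,-0.15,0]]'; python3 -m creep '[[0.1,0,0,0],[0.2,0,0,0],[0.2,0,0,0],[0.2,0,0,0]]'; python3 -m creep '[[0.1,0,0,0],[0.2,0,0,0],[0.2,0,0,0],[0.2,0,0,0]]'
```

```text
t: 7.75
eef_pos: [0.5906, 0.1041, 0.0467]
ee_rot: [2.39, 2.033, -0.0]
wrist_force: [-1.2, -5.6, 7.7]
opening: 0.435
finger_force: 62.6
t: 8.25
eef_pos: [0.5909, 0.1054, 0.0467]
ee_rot: [2.39, 2.033, -0.001]
wrist_force: [-0.7, -6.5, 8.0]
opening: 0.432
finger_force: 62.7
t: 8.75
eef_pos: [0.5914, 0.1074, 0.0467]
ee_rot: [2.39, 2.033, -0.001]
wrist_force: [-2.0, -5.8, 7.3]
opening: 0.436
finger_force: 62.7
```

```bash
python3 -m creep '[[0.1,0,0,0],[0.2,0,0,0],[0.2,0,0,0],[0.2,0,0,0]]'; python3 -m creep '[[0.1,0,0,0],[0.2,0,0,0],[0.2,0,0,0],[0.2,0,0,0]]';python3 -m creep '[[0.1,0,0,0],[0.2,0,0,0],[0.2,0,0,0],[0.2,0,0,0]]'
```

```text
t: 9.25
eef_pos: [0.5917, 0.1095, 0.0467]
ee_rot: [2.39, 2.033, -0.0]
wrist_force: [-1.1, -5.8, 6.7]
opening: 0.434
finger_force: 62.7
t: 9.75
eef_pos: [0.5921, 0.1114, 0.0467]
ee_rot: [2.39, 2.033, -0.0]
wrist_force: [-0.6, -6.9, 6.8]
opening: 0.434
finger_force: 62.7
t: 10.25
eef_pos: [0.5924, 0.1134, 0.0467]
ee_rot: [2.39, 2.033, -0.0]
wrist_force: [0.0, -7.0, 7.3]
opening: 0.433
finger_force: 62.7
```

```bash
python3 -m creep '[[0.1,0,0,0],[0.2,0,0,0],[0.2,0,0,0],[0.2,0,0,0]]'; python3 -m creep '[[0.1,0,0,0],[0.2,0,0,0],[0.2,0,0,0],[0.2,0,0,0]]'
python3 - <<'E'
from h import *
im=manip.snapshot("wrist");a=manip.snapshot("side")
cv2.imwrite("pics/m3.png",cv2.hconcat([cv2.resize(im[:300],(400,188)),cv2.resize(a[115:209,260:460],(400,188))]))
E
```

```text
t: 10.75
eef_pos: [0.5927, 0.1154, 0.0467]
ee_rot: [2.39, 2.032, -0.0]
wrist_force: [-2.2, -6.9, 7.9]
opening: 0.431
finger_force: 62.7
t: 11.25
eef_pos: [0.593, 0.1174, 0.0467]
ee_rot: [2.39, 2.033, -0.0]
wrist_force: [-0.5, -5.5, 7.8]
opening: 0.435
finger_force: 62.7
```

View pics/m3.png

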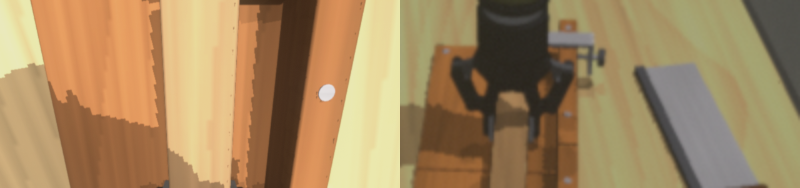

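```bash
python3 - <<'E'
from h import *
s=manip.read_state();p=[.580,.1405,-.160]
for y in(.085,.09,.095,.1): print(y,proj("wrist",T2(p,[[.05,y,.018],[.05,y,.069],[.01,y,.056]]),s).round(0).tolist())
d=s["eef_pos"][:2]-p[:2];c,n=np.cos(p[2]),np.sin(p[2]);print("tcp board",c*d[0]+n*d[1],-n*d[0]+c*d[1])
R=Ro.from_rotvec(s["ee_rot"]).as_matrix();print(np.arctan2(R[1,0],R[0,0]))
E
```

```text
0.085 [[402.0, 60.0], [449.0, 21.0], [300.0, 35.0]]
0.09 [[403.0, 47.0], [451.0, -1.0], [300.0, 16.0]]
0.095 [[404.0, 33.0], [454.0, -24.0], [300.0, -4.0]]
0.1 [[405.0, 18.0], [456.0, -48.0], [299.0, -25.0]]
tcp board 0.016551635716816816 -0.020765664555301606
1.4096040138054768
```

```bash
python3 -m creep '[[0.1,0,0,0],[0.2,0,0,0],[0.2,0,0,0],[0.2,0,0,0]]'; python3 -m creep '[[0.1,0,0,0],[0.2,0,0,0],[0.2,0,0,0],[0.2,0,0,0]]';python3 -m creep '[[0.1,0,0,0],[0.2,0,0,0],[0.2,0,0,0],[0.2,0,0,0]]'
```

```text
t: 11.85
eef_pos: [0.5933, 0.1193, 0.0467]
ee_rot: [2.39, 2.033, -0.0]
wrist_force: [-0.6, -7.1, 7.5]
opening: 0.432
finger_force: 62.7
t: 12.35
eef_pos: [0.5937, 0.1213, 0.0467]
ee_rot: [2.39, 2.033, -0.0]
wrist_force: [-1.3, -5.7, 7.8]
opening: 0.432
finger_force: 62.7
t: 12.85
eef_pos: [0.5939, 0.1225, 0.0467]
ee_rot: [2.39, 2.032, -0.002]
wrist_force: [-1.6, -7.4, 8.3]
opening: 0.434
finger_force: 62.8
```

```bash
python3 -m creep '[[0.1,0,0,0],[0.2,0,0,0],[0.2,0,0,0],[0.2,0,0,0]]';python3 -m creep '[[0.1,0,0,0],[0.2,0,0,0],[0.2,0,0,0],[0.2,0,0,0]]'
python3 - <<'E'
from h import *
a=manip.snapshot("side");b=manip.snapshot("scene")
cv2.imwrite("pics/m4.png",cv2.hconcat([cv2.resize(b[180:290,380:520],(560,440),interpolation=2)[:, 160:],cv2.resize(a[110:220,300:400],(400,440),interpolation=2)]))
E
```

```text
t: 13.35
eef_pos: [0.5939, 0.1225, 0.0467]
ee_rot: [2.389, 2.03, -0.006]
wrist_force: [-3.6, -11.5, 10.6]
opening: 0.434
finger_force: 63.1
t: 13.85
eef_pos: [0.5939, 0.1226, 0.0467]
ee_rot: [2.389, 2.028, -0.011]
wrist_force: [-4.6, -15.0, 12.3]
opening: 0.433
finger_force: 63.4
```

View pics/m4.png

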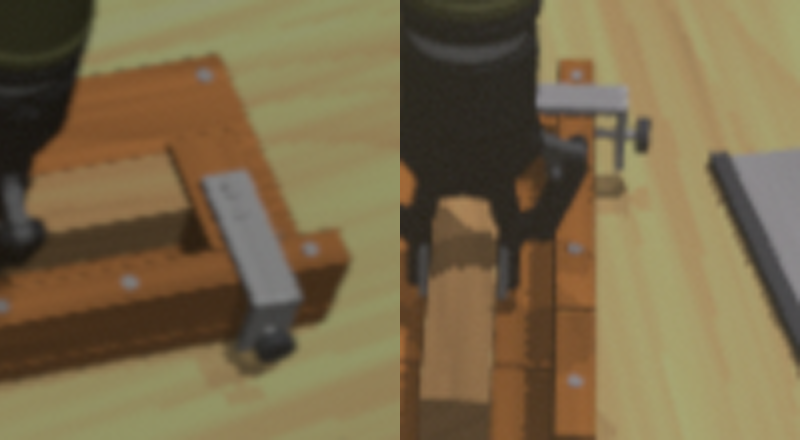

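```bash
python3 -m creep '[[-0.2,0,-0.05,0],[-0.4,0,-0.1,0],[-0.4,0,-0.1,0]]'; python3 -m creep '[[0,0,0,0],[0,0,0,0],[0,0,0,0],[0,0,0,0]]' 0.58; python3 -m creep '[[0,0,-2,0],[0,0,-5,0],[0,-1.5,-8,0],[0,-5,-8,-0.17],[0,-5,-8,-0.34],[0,-5,-8,-0.34]]'
```

```text
t: 14.32
eef_pos: [0.5937, 0.1225, 0.0467]
ee_rot: [2.391, 2.031, -0.002]
wrist_force: [-0.2, -5.6, 2.9]
opening: 0.436
finger_force: 62.0
t: 14.82
eef_pos: [0.5921, 0.1267, 0.0464]
ee_rot: [-2.39, -2.039, -0.0]
wrist_force: [0.4, -0.2, -0.3]
opening: 0.578
finger_force: 0.0
t: 15.58
eef_pos: [0.5433, 0.1343, 0.128]
ee_rot: [2.012, 2.41, 0.002]
wrist_force: [0.8, -0.1, -0.4]
opening: 0.577
finger_force: 0.0
```

```bash
python3 - <<'E'
from h import *
s=manip.read_state();im=manip.snapshot("wrist")
cv2.imwrite("pics/w5.png",im);print(s["eef_pos"],s["ee_rot"],s["wrist_force"],s["t"])
import json;json.dump({k:list(s[k]) for k in("eef_pos","ee_rot")},open("s5.json","w"))
E
```

```text
[0.54327339 0.13425772 0.12798245] [2.01232050e+00 2.41017071e+00 1.87467489e-03] [ 0.76255328 -0.08455591 -0.35036415] 15.575
```

View pics/w5.png

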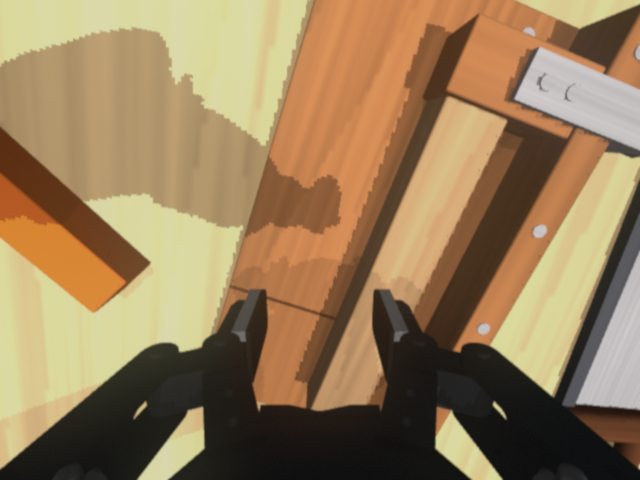

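```bash
python3 - <<'E'
from h import *
import json
s={k:np.array(v) for k,v in json.load(open("s5.json")).items()}
b=[.580,.1405,-.160]
def inv(uv,z):
    return least_squares(lambda q:(proj("wrist",T2(b,[[q[0],q[1],z]]),s)-uv).ravel(),[0,0]).x.round(4)
for uv,z in([[446,92],.069],[[577,137],.069],[[447,97],.056],[[507,122],.056],[[230,287],.018],[[313,405],.056],[[338,318],.056],[[640-6,0+55],.063]): print(uv,z,inv(np.array(uv),z))
d=s["eef_pos"][:2]-b[:2];c,n=np.cos(b[2]),np.sin(b[2]);print("tcp board",c*d[0]+n*d[1],-n*d[0]+c*d[1])
R=Ro.from_rotvec(s["ee_rot"]).as_matrix();print(np.arctan2(R[1,0],R[0,0]))
g=T2(b,[[-.045,-.012,.085]])[0];print("goal",g,"shift",(g-s["eef_pos"])@R*100, "yaw",-(2.9816-np.arctan2(R[1,0],R[0,0])))
E
```

```text
[446, 92] 0.069 [-0.008   0.1009]
[577, 137] 0.069 [0.0667 0.1042]
[447, 97] 0.056 [-0.0025  0.1017]
[507, 122] 0.056 [0.0347 0.1012]
[230, 287] 0.018 [-0.0889 -0.0688]
[313, 405] 0.056 [-0.0028 -0.1201]
[338, 318] 0.056 [-0.0108 -0.0459]
[634, 55] 0.063 [0.0761 0.1496]
tcp board -0.035263007235226185 -0.012013767550822113
1.7502339912622455
goal [0.53366295 0.13582259 0.085     ] shift [ 0.32811468 -0.92655245  4.29614275] yaw -1.2313660087377543
```

```bash
python3 -m creep '[[0.3,-0.9,0,-0.18],[0.3,-0.9,0,-0.36],[0.3,-0.9,0,-0.54],[0.3,-0.9,0,-0.72],[0.3,-0.9,0,-0.9],[0.3,-0.9,0,-1.08],[0.3,-0.9,0,-1.231],[0.3,-0.9,4,-1.231],[0.3,-0.9,7.4,-1.231],[0.3,-0.9,7.4,-1.231]]' 0.5; python3 - <<'E'
from h import *
s=manip.read_state();R=Ro.from_rotvec(s["ee_rot"]).as_matrix();b=[.580,.1405,-.160]
d=s["eef_pos"][:2]-b[:2];c,n=np.cos(b[2]),np.sin(b[2]);print("tcp board",c*d[0]+n*d[1],-n*d[0]+c*d[1],np.arctan2(R[1,0],R[0,0]))
E
```

```text
t: 16.88
eef_pos: [0.5319, 0.1348, 0.0505]
ee_rot: [-0.253, -3.126, 0.001]
wrist_force: [-0.2, -0.4, 1.1]
opening: 0.501
finger_force: 0.0
tcp board -0.04661246709306815 -0.01332499875366447 2.980379748107175
```

```bash
python3 -m creep '[[-1,0,0,0],[-2,0,0,0],[-2.4,0,0,0],[-2.7,0,0,0],[-3,0,0,0],[-3.3,0,0,0],[-3.6,0,0,0],[-3.9,0,0,0],[-4.2,0,0,0],[-4.2,0,0,0]]'; python3 -m creep '[[-0.25,0,0,0],[-0.5,0,0,0],[-0.75,0,0,0],[-1,0,0,0],[-1.25,0,0,0],[-1.5,0,0,0],[-1.5,0,0,0]]'
```

```text
t: 18.12
eef_pos: [0.5758, 0.1286, 0.0524]
ee_rot: [0.25, 3.13, 0.001]
wrist_force: [-0.1, -0.3, -0.4]
opening: 0.499
finger_force: 0.0
t: 19.0
eef_pos: [0.5902, 0.1263, 0.0525]
ee_rot: [0.249, 3.131, 0.0]
wrist_force: [0.6, 0.6, -0.2]
opening: 0.501
finger_force: 0.0
```

```bash
python3 - <<'E'
from h import *
a=manip.snapshot("side");b=manip.snapshot("scene")
cv2.imwrite("pics/m6.png",cv2.hconcat([cv2.resize(b[180:290,325:525],(500,275),interpolation=2),cv2.resize(a[110:248,250:400],(300,275),interpolation=2)]))
E
```

```text
(no output)
```

View pics/m6.png

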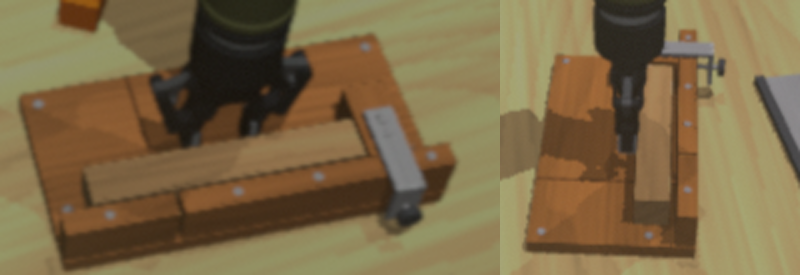

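```bash
python3 -m creep '[[-0.2,0.05,0,0],[-0.4,0.1,0,0],[-0.6,0.15,0,0],[-0.7,0.15,0,0],[-0.7,0.15,0,0]]';  python3 -m creep '[[-0.1,0,0,0],[-0.2,0.05,0,0],[-0.2,0.05,0,0],[-0.2,0.05,0,0]]'
```

```text
t: 19.73
eef_pos: [0.5952, 0.1261, 0.0521]
ee_rot: [-0.248, -3.128, 0.004]
wrist_force: [-6.1, -2.9, 4.2]
opening: 0.499
finger_force: 2.8
t: 20.23
eef_pos: [0.597, 0.1261, 0.052]
ee_rot: [-0.248, -3.128, 0.004]
wrist_force: [-6.2, -1.6, 3.5]
opening: 0.499
finger_force: 3.0
```

```bash
python3 -m creep '[[-0.1,0,0,0],[-0.2,0,0,0],[-0.2,0,0,0],[-0.2,0,0,0]]';  python3 -m creep '[[-0.1,0,0,0],[-0.2,0,0,0],[-0.2,0,0,0],[-0.2,0,0,0]]'
```

```text
t: 20.72
eef_pos: [0.5973, 0.1261, 0.0519]
ee_rot: [-0.247, -3.124, 0.006]
wrist_force: [-9.9, -2.4, 7.1]
opening: 0.503
finger_force: 5.3
t: 21.22
eef_pos: [0.5975, 0.1262, 0.0518]
ee_rot: [-0.246, -3.121, 0.007]
wrist_force: [-15.7, -2.1, 11.7]
opening: 0.501
finger_force: 7.7
```

```bash
python3 -m creep '[[-0.15,0,0.05,0],[-0.3,0,0.1,0],[-0.3,0,0.1,0],[-0.3,0,0.1,0],[-0.3,0,0.1,0],[-0.3,0,0.1,0]]'; python3 - <<'E'
from h import *
import time
s=manip.read_state();R=Ro.from_rotvec(s["ee_rot"]).as_matrix();b=[.580,.1405,-.160]
d=s["eef_pos"][:2]-b[:2];c,n=np.cos(b[2]),np.sin(b[2]);print("tcp board",c*d[0]+n*d[1],-n*d[0]+c*d[1],np.arctan2(R[1,0],R[0,0]),R[:,2])
# butt check: batten top outline in wrist view by rectified (board-plane z=.056) strip
im=manip.snapshot("wrist")
X=np.array([[.03,-.14,.056],[.068,-.14,.056],[.03,.102,.056],[.068,.102,.056],[-.006,.102,.069]])
print(proj("wrist",T2(b,X),s).round(0).tolist(),proj("scene",T2(b,X)).round(0).tolist(),proj("side",T2(b,X)).round(0).tolist())
E
```

```text
t: 21.98
eef_pos: [0.5977, 0.1269, 0.0507]
ee_rot: [-0.245, -3.116, 0.007]
wrist_force: [-21.8, -2.9, 15.7]
opening: 0.5
finger_force: 11.1
tcp board 0.019686916735970044 -0.010587933909943276 2.9846876771981456 [-0.01669983 -0.00348441 -0.99985448]
[[13.0, 353.0], [35.0, 424.0], [589.0, 357.0], [569.0, 429.0], [642.0, 292.0]] [[357.0, 248.0], [361.0, 263.0], [466.0, 228.0], [472.0, 243.0], [461.0, 212.0]] [[320.0, 210.0], [338.0, 211.0], [324.0, 142.0], [339.0, 142.0], [309.0, 137.0]]
```

```bash
python3 - <<'E'
from h import *
b=[.580,.1405,-.160]
S={n:cv2.cvtColor(manip.snapshot(n),cv2.COLOR_BGR2HSV) for n in("scene","side")}
def prof(n,P):
    u=proj(n,T2(b,P)).astype(np.float32)
    return cv2.remap(S[n],u[:,0].reshape(-1,1),u[:,1].reshape(-1,1),1)[:,0]
for n in S:
    for x in(.04,.05,.06):
        ys=np.r_[np.arange(-.15,-.125,.003),np.arange(.084,.115,.003)];P=np.c_[0*ys+x,ys,0*ys+.056];v=prof(n,P)
        print(n,"x",x,[f"{int(y*1000)}:{a[1]}/{a[2]}" for y,a in zip(ys,v)])
    for y in(-.12,-.1,.075,.09):
        xs=np.arange(.018,.076,.003);P=np.c_[xs,0*xs+y,0*xs+.056];v=prof(n,P)
        print(n,"y",y,[f"{int(q*1000)}:{a[1]}/{a[2]}" for q,a in zip(xs,v)])
s=manip.read_state();print(s["wrist_force"],s["finger_force"],s["eef_pos"])
E
```

```text
scene x 0.04 ['-150:161/114', '-147:161/114', '-144:159/114', '-141:156/107', '-137:137/102', '-134:123/119', '-131:121/125', '-128:121/126', '-125:122/125', '84:122/146', '87:121/146', '90:121/146', '93:122/146', '96:121/146', '99:122/140', '102:131/110', '105:157/103', '108:163/123', '111:136/105', '114:43/95']
scene x 0.05 ['-150:162/114', '-147:161/114', '-144:159/105', '-141:142/77', '-137:126/83', '-134:124/113', '-131:122/121', '-128:123/122', '-125:123/122', '84:112/147', '87:110/148', '90:112/148', '93:112/148', '96:113/147', '99:111/141', '102:117/110', '105:153/100', '108:163/120', '111:140/104', '114:41/93']
scene x 0.06 ['-150:159/114', '-147:158/111', '-144:151/87', '-141:129/63', '-137:125/78', '-134:121/113', '-131:121/125', '-128:121/126', '-125:122/126', '84:120/147', '87:120/146', '90:120/146', '93:118/146', '96:119/146', '99:118/141', '102:128/108', '105:156/102', '108:162/122', '111:140/102', '114:44/93']
scene y -0.12 ['18:163/126', '20:163/120', '23:163/122', '26:160/124', '29:160/118', '32:146/116', '35:128/123', '38:122/126', '41:122/125', '44:123/126', '47:1
[... 2472 characters left out ...]
10', '68:150/117', '71:162/129', '74:161/128']
side y 0.075 ['18:26/62', '20:31/58', '23:43/51', '26:50/49', '29:61/47', '32:63/47', '35:85/56', '38:113/120', '41:118/159', '44:116/166', '47:117/166', '50:118/166', '53:124/163', '56:122/159', '59:122/159', '62:123/158', '65:127/131', '68:152/125', '71:161/138', '74:160/143']
side y 0.09 ['18:70/45', '20:68/46', '23:62/45', '26:72/46', '29:68/46', '32:60/46', '35:81/56', '38:112/114', '41:120/158', '44:118/166', '47:118/166', '50:120/166', '53:122/165', '56:121/161', '59:122/161', '62:119/155', '65:113/128', '68:145/125', '71:161/138', '74:161/142']
[-22.71783479  -0.85829109  15.58429099] 11.145665645599365 [0.59775218 0.12696119 0.05071717]
```

```bash
python3 -m creep '[[0,0.1,-0.05,0],[0,0.2,-0.05,0],[0,0.2,-0.05,0],[0,0.2,-0.05,0],[0,0.2,-0.05,0]]';python3 -m creep '[[0,0.1,0,0],[0,0.2,0,0],[0,0.2,0,0],[0,0.2,0,0],[0,0.2,0,0]]'
```

```text
t: 22.75
eef_pos: [0.5978, 0.127, 0.0507]
ee_rot: [-0.246, -3.114, 0.012]
wrist_force: [-23.0, -5.1, 15.2]
opening: 0.501
finger_force: 11.1
t: 23.38
eef_pos: [0.5979, 0.1277, 0.0502]
ee_rot: [-0.247, -3.114, 0.014]
wrist_force: [-21.8, -6.5, 13.9]
opening: 0.5
finger_force: 11.0
```

```bash
python3 - <<'E'
from h import *
b=[.580,.1405,-.160]
S={n:cv2.cvtColor(manip.snapshot(n),cv2.COLOR_BGR2HSV)[:,:,2] for n in("scene","side")}
ys=np.arange(.092,.116,.001)
for n in S:
    for z in(.056,.069):
        o=[]
        for x in np.arange(.04,.062,.004):
            u=proj(n,T2(b,np.c_[0*ys+x,ys,0*ys+z])).astype(np.float32)
            o.append(cv2.remap(S[n],u[:,:1].copy(),u[:,1:].copy(),1)[:,0])
        print(n,z,dict(zip((ys*1000).round().astype(int).tolist(),np.median(o,0).astype(int).tolist())))
m={n:manip.camera_model(n) for n in S};print([(-m[n]["R"].T@m[n]["t"]).round(2) for n in S])
E
```

```text
scene 0.056 {92: 147, 93: 147, 94: 147, 95: 147, 96: 147, 97: 146, 98: 145, 99: 141, 100: 133, 101: 121, 102: 110, 103: 100, 104: 97, 105: 102, 106: 109, 107: 117, 108: 121, 109: 119, 110: 113, 111: 104, 112: 96, 113: 91, 114: 94, 115: 100, 116: 110}
scene 0.069 {92: 145, 93: 142, 94: 137, 95: 127, 96: 116, 97: 103, 98: 96, 99: 98, 100: 105, 101: 113, 102: 120, 103: 120, 104: 117, 105: 109, 106: 100, 107: 95, 108: 94, 109: 99, 110: 107, 111: 117, 112: 123, 113: 126, 114: 128, 115: 128, 116: 127}
side 0.056 {92: 163, 93: 162, 94: 162, 95: 159, 96: 154, 97: 150, 98: 146, 99: 138, 100: 129, 101: 120, 102: 111, 103: 103, 104: 100, 105: 96, 106: 90, 107: 88, 108: 92, 109: 95, 110: 99, 111: 100, 112: 97, 113: 94, 114: 91, 115: 87, 116: 80}
side 0.069 {92: 101, 93: 100, 94: 97, 95: 93, 96: 90, 97: 85, 98: 78, 99: 71, 100: 64, 101: 60, 102: 56, 103: 53, 104: 50, 105: 48, 106: 47, 107: 47, 108: 46, 109: 46, 110: 46, 111: 45, 112: 45, 113: 46, 114: 46, 115: 46, 116: 46}
[array([ 1.23, -0.32,  1.14]), array([ 0.48, -0.77,  0.78])]
```

```bash
python3 -m creep '[[-0.05,0,0.05,0],[-0.1,0,0.05,0],[-0.1,0,0.05,0],[-0.1,0,0.05,0],[-0.1,0,0.05,0],[-0.1,0,0.05,0],[-0.1,0,0.05,0],[-0.1,0,0.05,0]]' && python3 -c "
from rig import manip
print(manip.hand_in())"
```

```text
t: 24.48
eef_pos: [0.5979, 0.1281, 0.0498]
ee_rot: [-0.246, -3.112, 0.014]
wrist_force: [-25.2, -6.9, 17.4]
opening: 0.503
finger_force: 12.4
the job is handed in; nothing more can be done
None
```

The long offcut lies flat along the fence, butted against the stop block to within about 1 mm by camera measurement. I handed the job in at 24.5 s with the fingers still pushing it from the stop's side of the slot, about 25 N forwards and 17 N down at the wrist; no verdict came back.

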